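# Change over the oil feed at the testing bench

### The arm

A 6-joint arm with a two-finger parallel gripper is mounted at the origin on the work surface. World frame = base frame: x ahead of the robot, y to its left, z up, the work surface at z = 0. Lengths are in mm, angles in rad, forces in N, time in s.
With the tool pointing down it reaches from about 325 to 850 mm from the base axis. Payload 15.5 kg.
Tool frame: the origin (TCP) lies at the centre of the arm's flange, where the gripper is bolted on; the fingertips stand 191 mm ahead of it and the grasp point (between the pads) lies 172 mm ahead of it; z points along the fingers, y is the direction in which the jaws open and shut (so a half turn about z gives the same grasp; the last joint's range is limited). The gripper opens to 91 mm and grips with 3 to 60 N. Pads are 32 mm wide; open, the fingers measure 118 mm over their backs; the gripper's body (76 mm by 178 mm) begins 60 mm behind the grasp point.
Start: joints at [1.087, 0.494, 1.345, -0, 1.302, -0.096], TCP at [236.342, 578.594, 404.715] pointing down, gripper open.
Joint ranges: [-2.91, 2.91], [-0.82, 2.16], [0.22, 2.67], [-1.22, 4.37], [0.12, 2.79], [-3.08, 3.08]. Speed limits (rad/s): [1.89, 1.89, 2.57, 3.01, 3.01, 3.01].

### API

Orientations are given as a rotation vector (axis times angle).
In Python, from station import robot, capture gives the robot as it stands.
- The arm moves only by the shell command python3 -m jog 'ROWS'. ROWS is JSON, a list of rows, each an object with "claw": the closure, from 0 (fully open) to 1 (shut); "linear": the shift along the tool's x, y, z in m, a list of three; "rot": the turn, a rotation vector about the tool's x, y, z in degrees, a list of three. In form: [{"claw": claw, "linear": [x, y, z], "rot": [wx, wy, wz]}, ...]. A call has 1 to 12 rows; each row is the pose to reach, as a shift and turn from the pose commanded when the call began, along the tool's axes at that moment; what a row does not reach only later rows make up. A row lasts 1/12 s, in which the tool goes at most 41.7 mm and 7.16 degrees, less where a joint would pass 70% of its speed; a pose out of reach is approached as far as the arm can. A call with a gripper value outside its range is refused whole. The fingers move at their own pace and stop on an object; the grip force is fixed at half the most. Time passes only in rows, so rows that repeat a pose let the fingers close. It gives the time, the measured TCP pose, the force and the opening at its end, in the units of the state.
- robot.read_state(): the state, without advancing time (a new reading comes with each control period).
- capture(name): name is "scene" or "top" or "wrist"; returns a dict with "color" (420x560x3 uint8, red, green, blue), "fovy" (degrees; the focal length in pixels is half the picture's height over the tangent of half this angle, whatever the lens; pixels are square), "cx", "cy" (the principal point, pixels), "extrinsics" (4x4, takes a point from world to camera coordinates); the wrist camera has in their place "hand_eye" (4x4, takes a point from camera to tool coordinates, whose origin is the TCP and whose axes are the flange's). Camera axes: x right, y up, looking along -z (the intrinsics and any distortion apply to the point x, -y, -z); pixel columns grow to the right and rows downward; lengths in mm; the calibration is good to about 2 mm. A picture is of the moment at which its call begins: read the wrist's pose just before it. There is no depth.
- robot.job_done(): hands the job in, once; it reports no verdict.
The state is a dict: "t": time; "joints": joint angles; "joint_vel": joint speeds; "joint_torque": joint torques, N m; "ee_pos": TCP position; "ee_rot": TCP orientation; "ft_force": force on the tool from outside, world axes, zero at the start; "moment": the same for the moment, N m; "grip_width": finger opening in mm.
Only numpy, scipy, OpenCV 4.12 (cv2) and the standard library are available. Lean on these libraries where they do the work, as an engineer would, in place of code of your own. Each camera call takes 0.05 s, during which the arm holds its last target.

### The job

Change the hydraulic oil feed over from the line whose valve is open (its handle lies along its pipe) to the line with the pressure gauge. First take the steel jaw insert that stands in the way of the open valve's handle and stand it upright in the aluminium tray beside its twin; then turn the open valve fully shut, and only after that turn the gauge line's valve fully open, each handle right up to its stop. Keep the third valve shut and do not disturb the other things on the bench.

Things in the scene. Friction and masses are not known exactly. Their poses are not given: they have to be found in the camera images.
- old_stem (a point): The valve that is open at the start, one of three look-alike bench-mounted ball valves (aluminium body on a 24 mm steel pipe, base plate 190 x 60 mm); no gauge. Its origin lies on the vertical axis of the handle at the handle's mid-height, 106 mm above the table; x runs along its pipe and away from the end of the pipe over which an open handle lies.
- old_grip (a point): Centre of the black plastic grip of that handle, 100 mm from the handle's axis and 106 mm above the table. The grip is 70 mm long (65 to 135 mm from the axis), 20 mm wide, 22 mm high, with flat upright sides, and can be pinched from above; along its swing only things up to 62 mm tall stand below it, apart from the jaw insert.
- old_handle (a joint): 0 = shut: handle across the pipe, pointing to the +y of old_stem, against one hard stop; 1.571 = open: handle along the pipe, pointing to the -x of old_stem (towards the robot side), against the other stop. It grows counter-clockwise seen from above. Friction about 0.35 N m; it stays where it is left.
- new_stem (a point): The valve of the gauge line, shut at the start: the same valve, with a round pressure gauge (58 mm across, dial up, top 127 mm above the table) on its pipe 68 mm behind the handle's axis (+x). Its origin lies on the vertical axis of the handle at the handle's mid-height, 106 mm above the table; x runs along its pipe and away from the end of the pipe over which an open handle lies.
- new_grip (a point): Centre of the black plastic grip of that handle, 100 mm from the handle's axis and 106 mm above the table. The grip is 70 mm long (65 to 135 mm from the axis), 20 mm wide, 22 mm high, with flat upright sides, and can be pinched from above; along its swing only things up to 62 mm tall stand below it, apart from the jaw insert.
- new_handle (a joint): 0 = shut: handle across the pipe, pointing to the +y of new_stem, against one hard stop; 1.571 = open: handle along the pipe, pointing to the -x of new_stem (towards the robot side), against the other stop. It grows counter-clockwise seen from above. Friction about 0.35 N m; it stays where it is left.
- spare_stem (a point): The third valve, without gauge, shut; to be left shut. Its origin lies on the vertical axis of the handle at the handle's mid-height, 106 mm above the table; x runs along its pipe and away from the end of the pipe over which an open handle lies.
- spare_grip (a point): Centre of the black plastic grip of that handle, 100 mm from the handle's axis and 106 mm above the table. The grip is 70 mm long (65 to 135 mm from the axis), 20 mm wide, 22 mm high, with flat upright sides, and can be pinched from above; along its swing only things up to 62 mm tall stand below it, apart from the jaw insert.
- spare_handle (a joint): 0 = shut: handle across the pipe, pointing to the +y of spare_stem, against one hard stop; 1.571 = open: handle along the pipe, pointing to the -x of spare_stem (towards the robot side), against the other stop. It grows counter-clockwise seen from above. Friction about 0.35 N m; it stays where it is left.
- jaw_mid (a point): Centre of the loose steel jaw insert that stands upright on the table inside the quarter circle through which the open valve's handle must swing. 112 mm tall, 26 mm thick (along its y, the way to grip it), foot 46 mm wide (along its x) up to 40 mm height, above that 38 mm wide; z is up; the centre is 56 mm above its foot. 0.7 to 0.9 kg. Its top stands higher than the handles' underside.
- tray_in (a point): Centre of the inner floor of the fixed open aluminium tray, 5 mm above the table: inside 130 mm (x) by 170 mm (y), walls 5 mm thick, rim 30 mm above the table. The twin stands in its -y half; the +y half is free.
- twin_mid (a point): Centre (56 mm above its foot) of the twin jaw insert, same shape as the jaw, loose, standing in the tray; leave it there.
- stub_mid (a point): Centre of a stub of ribbed bar standing on end near the gauge line's valve, 29 mm thick, 62 mm tall, loose; the handle passes over it.
- sample_mid (a point): Centre of a ribbed bar sample lying near the third valve, 130 mm long (x), 23 mm thick, loose.
- oil_mid (a point): Half-way up a loose amber oil bottle, 64 mm thick, 190 mm tall, behind the valves.
- fixture_mid (a point): 40 mm above the foot of a loose heavy steel fixture, 70 x 100 mm, 110 mm tall, behind the valves.
- wrench_grip (a point): Handle of a loose wrench lying on the table between the robot and the valves, 190 mm long.

How it is judged (in metres and radians):
On the way, in this order (a step that is already met when the one before it is completed fails the run):
1. the jaw insert stands upright and let go in the tray (x of jaw_mid in the frame of tray_in between -0.055 and 0.055 m and y of jaw_mid in the frame of tray_in between -0.075 and 0.075 m and z of jaw_mid in the frame of tray_in between 0.05 and 0.062 m and angle between jaw_mid's own z axis and vertical below 0.12 rad and contact force between jaw and the fingers below 0.1 N), for 0.2 s.
2. the valve that was open is fully shut (value of joint old_handle below 0.08 rad), for 0.2 s.
3. the gauge line's valve is fully open (value of joint new_handle above 1.49 rad), for 0.2 s.
At the end, for the whole second after the job is handed in: The jaw insert stands in the tray, upright within 7 degrees, on its floor, at rest and let go; the valve that was open is shut to within 0.08 rad of its stop, the gauge line's valve is open to within 0.08 rad of its stop, and the third valve is still shut (below 0.12 rad) (all of step 1 and linear speed of jaw below 0.02 m/s and value of joint old_handle below 0.08 rad and value of joint new_handle above 1.49 rad and value of joint spare_handle below 0.12 rad); the robot touches nothing.
It fails at once if the third valve is turned away from shut (value of joint spare_handle above 0.2 rad).
It fails at once if the gauge line's valve is turned open before the other is shut (value of joint old_handle above 0.2 rad and value of joint new_handle above 0.3 rad).
It fails at once if another thing on the bench (twin, stub, sample, oil bottle, fixture or wrench) is moved more than 40 mm (distance of any of twin_mid, stub_mid, sample_mid, oil_mid, fixture_mid, wrench_grip from where it was at the start of the episode above 0.04 m).
It also fails if it takes over 72 s, if anything falls off the work surface, if the arm or the gripper's body presses on something with over 40 N, if the wrist force passes 120 N, or if a joint passes its speed limit or range.

## Working session

There is one attempt and no reset: what is moved stays moved. The work goes in short steps, Python scripts to look and compute and a shell command to move; the robot and the scene stay as the last step left them, time stands still between calls to the robot, and variables do not carry over. Pictures are saved under pics/ and viewed, and the job is handed in when it is done.

```bash
ls; mkdir -p pics; python3 - <<'E'
from station import robot, capture
import cv2,numpy as np
np.set_printoptions(precision=4,suppress=True)
s=robot.read_state();print({k:np.round(v,3).tolist() for k,v in s.items()})
for n in ["scene","top","wrist"]:
    c=capture(n);cv2.imwrite(f"pics/{n}0.png",c["color"][:,:,::-1])
    print(n,[ (k,v) for k,v in c.items() if k!="color"])
E
```

```text
pics
{'t': 0.0, 'joints': [1.088, 0.494, 1.346, 0.0, 1.302, -0.095], 'joint_vel': [-0.0, -0.001, -0.0, 0.001, 0.0, 0.0], 'joint_torque': [-0.001, -87.88, -38.186, 0.071, 0.053, -0.0], 'ee_pos': [236.255, 578.463, 404.127], 'ee_rot': [-0.605, -3.082, 0.002], 'ft_force': [0.135, 0.081, -0.655], 'moment': [-0.014, -0.018, 0.018], 'grip_width': 91.476}
scene [('fovy', 51.95115790540777), ('cx', 279.14085932562955), ('cy', 213.33867905845378), ('extrinsics', array([[   -0.824 ,     0.5661,     0.0233,   486.3684],
       [   -0.3299,    -0.5129,     0.7926,   101.05  ],
       [    0.4606,     0.6454,     0.6093, -1606.677 ],
       [    0.    ,     0.    ,     0.    ,     1.    ]]))]
top [('fovy', 50.06882317603735), ('cx', 278.91008098106045), ('cy', 204.0410934772533), ('extrinsics', array([[   -0.008 ,    -0.9999,     0.0097,   -35.0535],
       [    0.9986,    -0.0075,     0.053 ,  -562.5252],
       [   -0.0529,     0.0101,     0.9985, -1220.6068],
       [    0.    ,     0.    ,     0.    ,     1.    ]]))]
wrist [('fovy', 70.60575668121339), ('cx', 282.3123985926176), ('cy', 209.14007916889966), ('hand_eye', array([[ 0.001 ,  0.964 ,  0.266 , 75.7466],
       [ 1.    , -0.0012,  0.0006,  0.2142],
       [ 0.0009,  0.266 , -0.964 , 20.4718],
       [ 0.    ,  0.    ,  0.    ,  1.    ]]))]
```

View pics/scene0.png

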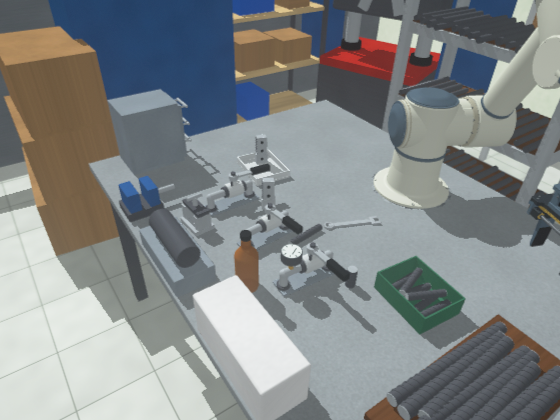

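View pics/top0.png

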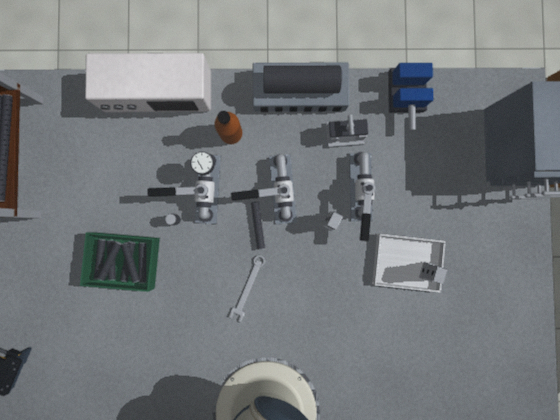

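View pics/wrist0.png

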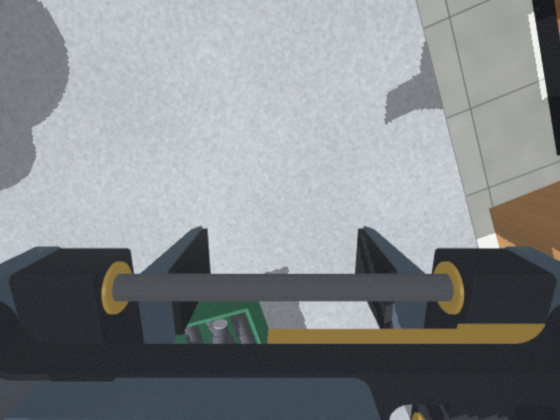

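The top view has +x up and +y left. The open valve is the rightmost one at about (366,187), with its handle pointing down. The jaw is at (334,221) and the tray at (410,264). The spare valve is in the middle, and the gauge valve is on the left at (205,190). I'll zoom in next.

```bash
cat > h.py <<'E'
import numpy as np,cv2
from station import robot,capture
from scipy.spatial.transform import Rotation as R
np.set_printoptions(precision=4,suppress=True)
def cam(c,pose=None):
    h=c["color"].shape[0]; f=h/2/np.tan(np.radians(c["fovy"])/2)
    if "extrinsics" in c: E=np.array(c["extrinsics"])
    else:
        T=np.eye(4);T[:3,:3]=R.from_rotvec(pose["ee_rot"]).as_matrix();T[:3,3]=pose["ee_pos"]
        E=np.linalg.inv(T@np.array(c["hand_eye"]))
    return f,c["cx"],c["cy"],E
def px2w(k,u,v,z):
    f,cx,cy,E=k; Ci=np.linalg.inv(E); d=Ci[:3,:3]@np.array([(u-cx)/f,-(v-cy)/f,-1.]); o=Ci[:3,3]
    return o+d*(z-o[2])/d[2]
def w2px(k,p):
    f,cx,cy,E=k; q=E[:3,:3]@np.array(p,float)+E[:3,3]
    return np.array([cx+f*q[0]/-q[2],cy+f*q[1]/q[2]])
E
python3 - <<'E'
from h import *
c=capture("top");k=cam(c)
print(k[0])
im=c["color"][:,:,::-1]
def crop(n,u0,v0,u1,v1,s): cv2.imwrite(f"pics/{n}.png",cv2.resize(im[v0:v1,u0:u1],None,fx=s,fy=s,interpolation=cv2.INTER_CUBIC))
crop("topR",310,140,450,300,5 if 0 else 3.75); crop("topL",140,140,300,260,5)
c=capture("scene"); im=c["color"][:,:,::-1]
crop("scn",170,120,390,300,3.3)
E
```

```text
449.64119873989284
```

View pics/topR.png

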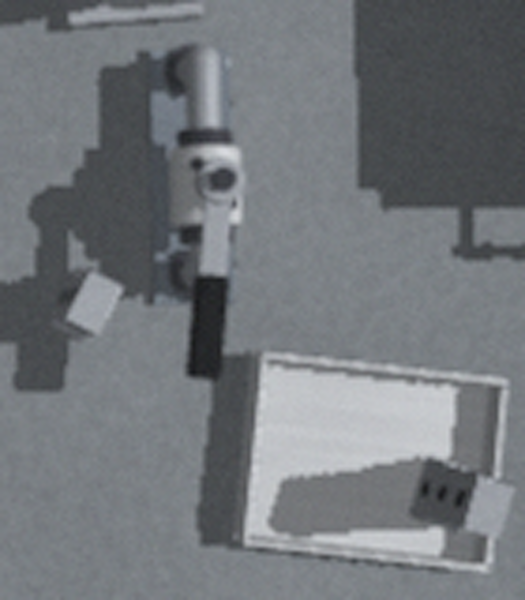

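View pics/topL.png

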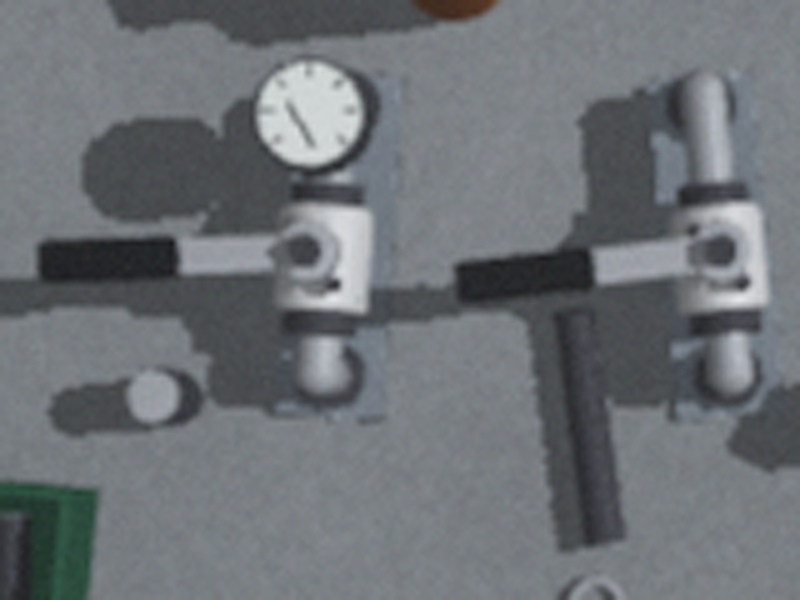

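View pics/scn.png

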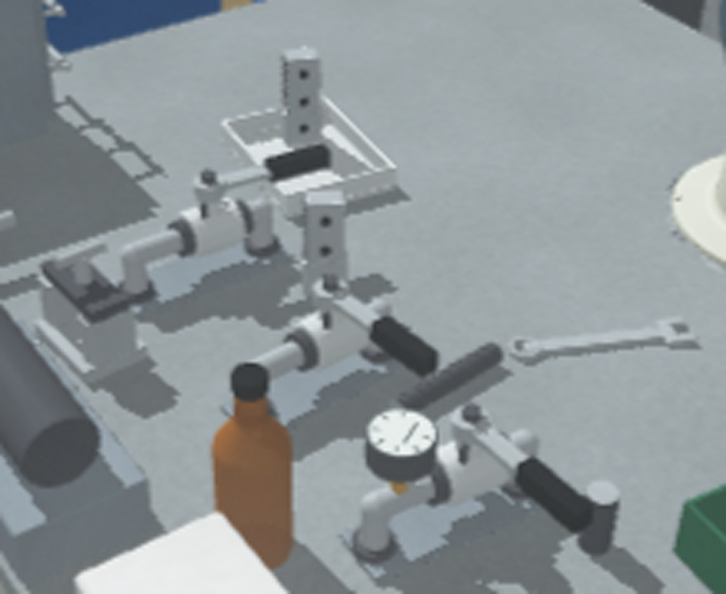

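```bash
python3 - <<'E'
from h import *
c=capture("top");k=cam(c); ks=cam(capture("scene"))
def R_(u,v,z): return px2w(k,310+(u+.5)/3.75-.5,140+(v+.5)/3.75-.5,z)
def L_(u,v,z): return px2w(k,140+(u+.5)/5-.5,140+(v+.5)/5-.5,z)
def ang(a,b): return np.degrees(np.arctan2(b[1]-a[1],b[0]-a[0]))
print("jaw corners",[R_(*p,112)[:2] for p in [(92,271),(123,289),(98,336),(66,320)]], R_(95,304,112))
t=[R_(*p,30) for p in [(262,353),(508,381),(491,570),(243,545)]];print("tray",[p[:2] for p in t],np.mean(t,0),ang(t[3],t[0]),ang(t[2],t[1]),ang(t[1],t[0])-90)
w=[R_(*p,117) for p in [(478,475),(515,487),(499,537),(464,524)]];print("twin",[p[:2] for p in w],np.mean(w,0))
g=[R_(*p,117) for p in [(196,276),(228,277),(216,378),(188,376)]];print("oldgrip",np.mean(g,0), ang((g[0]+g[1])/2,(g[2]+g[3])/2),"stem",R_(222,178,122))
g=[L_(*p,117) for p in [(38,243),(177,237),(177,275),(41,283)]];print("newgrip",np.mean(g,0),ang((g[2]+g[1])/2,(g[0]+g[3])/2),"stem",L_(303,250,122), L_(325,160,75),L_(325,365,75))
g=[L_(*p,117) for p in [(456,265),(591,248),(595,289),(461,304)]];print("sparegrip",np.mean(g,0),ang((g[2]+g[1])/2,(g[0]+g[3])/2),"stem",L_(718,250,122))
print("stub",L_(155,397,62),"gauge",L_(308,113,127),"fixture top",px2w(k,350,128,110))
# old handle end etc in scene
for p,z in [((303,50+5),117),]: pass
E
```

```text
jaw corners [array([ 536.1199, -178.2353]), array([ 523.8011, -199.0153]), array([ 492.2545, -181.6486]), array([ 503.1992, -160.202 ])] [ 513.8279 -179.9387  112.    ]
tray [array([ 478.7   , -311.3456]), array([ 457.0417, -489.2874]), array([ 321.6716, -473.2727]), array([ 341.1461, -294.9259])] [ 399.6398 -392.2079   30.    ] -6.80716694495212 -6.746913290745115 -6.939659092198951
twin [array([ 397.299 , -434.3929]), array([ 389.0941, -459.0378]), array([ 355.9831, -447.3781]), array([ 364.8202, -424.1311])] [ 376.7991 -441.235   117.    ]
oldgrip [ 497.9442 -254.3786  117.    ] 173.26637883443058 stem [ 597.6253 -265.2768  122.    ]
newgrip [590.6868 257.6945 117.    ] 92.5185033336316 stem [594.3473 158.9554 122.    ] [645.6501 155.2576  75.    ] [538.16   155.1769  75.    ]
sparegrip [580.5731  47.5777 117.    ] 96.39106645460443 stem [592.8534 -49.4051 122.    ]
stub [522.4448 246.5586  62.    ] gauge [662.808 155.715 127.   ] fixture top [ 751.0591 -222.2662  110.    ]
```

```bash
cat >> h.py <<'E'
def rel(x,y,z,tool_y_deg=None):
    "grasp point target (x,y,z), tool down; prints linear (m) and rot deg in the current tool axes"
    s=robot.read_state();M=R.from_rotvec(s["ee_rot"]).as_matrix();p=np.array(s["ee_pos"])
    cur=np.degrees(np.arctan2(M[1,1],M[0,1]))
    if tool_y_deg is None: tool_y_deg=cur
    d=(tool_y_deg-cur+90)%180-90
    a=np.radians(cur+d); Y=np.array([np.cos(a),np.sin(a),0]);Z=np.array([0,0,-1.]);X=np.cross(Y,Z)
    D=M.T@np.array([X,Y,Z]).T
    print("t",s["t"],"cur y-ang",cur,"grasp",p+M[:,2]*172,"w",s["grip_width"],"F",np.array(s["ft_force"]),"j",np.array(s["joints"]))
    print("linear",M.T@(np.array([x,y,z+172.])-p)/1000,"rot",np.degrees(R.from_matrix(D).as_rotvec()))
E
python3 - <<'E'
from h import *
rel(514,-180,230,61)
E
```

```text
t 0.35 cur y-ang 67.78342228479328 grasp [236.2677 578.5371 232.5617] w 90.93329817533046 F [ 0.6497  0.2759 -0.0861] j [ 1.0875  0.4938  1.3456  0.      1.3025 -0.0955]
linear [-0.5439 -0.5973  0.0027] rot [-0.0185 -0.002   6.7834]
```

```bash
python3 -m jog '[{"claw":0.42,"linear":[-0.25,-0.275,0],"rot":[0,0,3]},{"claw":0.42,"linear":[-0.25,-0.275,0],"rot":[0,0,3]},{"claw":0.42,"linear":[-0.25,-0.275,0],"rot":[0,0,3]},{"claw":0.42,"linear":[-0.5,-0.55,0],"rot":[0,0,6.8]},{"claw":0.42,"linear":[-0.5,-0.55,0],"rot":[0,0,6.8]},{"claw":0.42,"linear":[-0.5,-0.55,0],"rot":[0,0,6.8]},{"claw":0.42,"linear":[-0.5,-0.55,0],"rot":[0,0,6.8]},{"claw":0.42,"linear":[-0.5,-0.55,0],"rot":[0,0,6.8]},{"claw":0.42,"linear":[-0.5,-0.55,0],"rot":[0,0,6.8]},{"claw":0.42,"linear":[-0.5,-0.55,0],"rot":[0,0,6.8]},{"claw":0.42,"linear":[-0.5,-0.55,0],"rot":[0,0,6.8]},{"claw":0.42,"linear":[-0.5,-0.55,0],"rot":[0,0,6.8]}]'
python3 - <<'E'
from h import *
rel(514,-180,230,61)
E
```

```text
t: 1.35
ee_pos: [407.9, 106.9, 405.0]
ee_rot: [0.787, 3.041, 0.0]
ft_force: [1.2, 1.6, -0.9]
grip_width: 52.7
t 1.35 cur y-ang 60.98773780457046 grasp [408.0766 106.9476 233.0065] w 52.685679919664075 F [ 1.1534  1.5896 -0.914 ] j [ 0.1145  0.2074  1.8147  0.      1.1187 -0.9499]
linear [-0.2319 -0.1995  0.0031] rot [ 0.0269  0.0345 -0.0123]
```

```bash
python3 -m jog '[{"claw":0.42,"linear":[-0.23,-0.2,0],"rot":[0,0,0]},{"claw":0.42,"linear":[-0.23,-0.2,0],"rot":[0,0,0]},{"claw":0.42,"linear":[-0.23,-0.2,0],"rot":[0,0,0]},{"claw":0.42,"linear":[-0.23,-0.2,0],"rot":[0,0,0]},{"claw":0.42,"linear":[-0.23,-0.2,0],"rot":[0,0,0]},{"claw":0.42,"linear":[-0.23,-0.2,0],"rot":[0,0,0]},{"claw":0.42,"linear":[-0.23,-0.2,0],"rot":[0,0,0]},{"claw":0.42,"linear":[-0.23,-0.2,0],"rot":[0,0,0]},{"claw":0.42,"linear":[-0.23,-0.2,0],"rot":[0,0,0]},{"claw":0.42,"linear":[-0.23,-0.2,0],"rot":[0,0,0]},{"claw":0.42,"linear":[-0.23,-0.2,0],"rot":[0,0,0]},{"claw":0.42,"linear":[-0.23,-0.2,0],"rot":[0,0,0]}]'
python3 - <<'E'
from h import *
rel(514,-180,230,61)
s=robot.read_state();c=capture("wrist");k=cam(c,s)
im=c["color"][:,:,::-1].copy()
print(w2px(k,[514,-180,112]),w2px(k,[514,-180,0]))
cv2.imwrite("pics/w1.png",im)
c=capture("top");cv2.imwrite("pics/t1.png",cv2.resize(c["color"][100:300,250:450,::-1],None,fx=3,fy=3))
E
```

```text
t: 2.35
ee_pos: [511.6, -176.5, 404.8]
ee_rot: [-0.785, -3.041, -0.0]
ft_force: [-0.2, -0.0, 0.0]
grip_width: 52.9
t 2.35 cur y-ang 61.04065147791607 grasp [ 511.5208 -176.4316  232.8119] w 52.92778768206106 F [-0.196  -0.03    0.0371] j [-0.4426  0.376   1.5526  0.0001  1.2134 -1.508 ]
linear [-0.0038 -0.0019  0.0028] rot [ 0.0051 -0.0212  0.0407]
[280.3189 213.6915] [280.9323 189.9006]
```

View pics/w1.png

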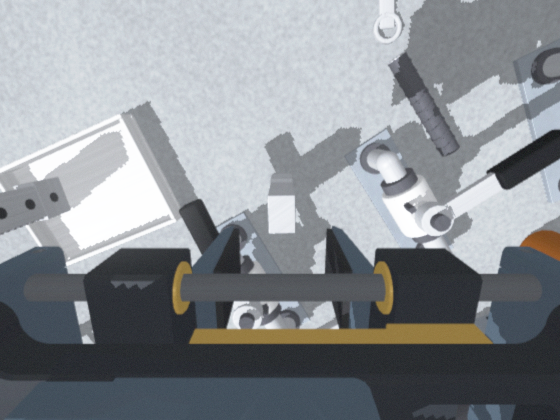

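The wrist view shows the jaw top at (281,215), square to the fingers and within about 1.5 px of the prediction. The old grip at (200,230) is clear of the fingers. I'll descend now.

```bash
python3 -m jog '[{"claw":0.42,"linear":[-0.003,-0.002,0.02],"rot":[0,0,0]},{"claw":0.42,"linear":[-0.003,-0.002,0.05],"rot":[0,0,0]},{"claw":0.42,"linear":[-0.003,-0.002,0.08],"rot":[0,0,0]},{"claw":0.42,"linear":[-0.003,-0.002,0.11],"rot":[0,0,0]},{"claw":0.42,"linear":[-0.003,-0.002,0.13],"rot":[0,0,0]},{"claw":0.42,"linear":[-0.003,-0.002,0.148],"rot":[0,0,0]},{"claw":0.42,"linear":[-0.003,-0.002,0.148],"rot":[0,0,0]},{"claw":0.42,"linear":[-0.003,-0.002,0.148],"rot":[0,0,0]},{"claw":0.42,"linear":[-0.003,-0.002,0.148],"rot":[0,0,0]}]'
python3 - <<'E'
from h import *
rel(514,-180,85,61)
s=robot.read_state();c=capture("wrist")
cv2.imwrite("pics/w2.png",c["color"][:,:,::-1])
E
```

```text
t: 3.2
ee_pos: [513.9, -180.6, 257.8]
ee_rot: [0.786, 3.04, -0.0]
ft_force: [-0.2, -0.3, 1.0]
grip_width: 53.1
t 3.2 cur y-ang 61.009253086850485 grasp [ 514.0856 -180.6599   85.8154] w 53.0842718379305 F [-0.2178 -0.2795  1.04  ] j [-0.4475  0.5735  1.6991  0.      0.8677 -1.5124]
linear [0.0002 0.0005 0.0008] rot [0.0041 0.0666 0.0093]
```

View pics/w2.png

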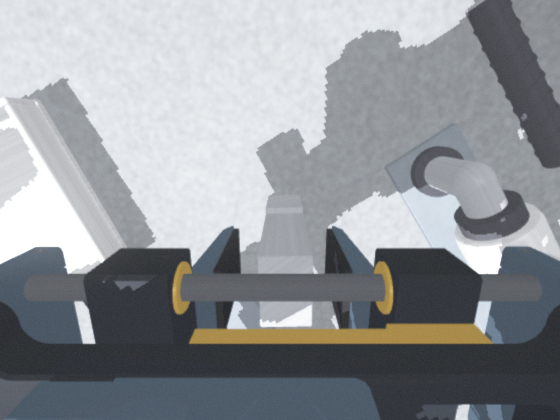

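The jaw at (287,270) is centred between the fingers. I'll close and lift.

```bash
python3 -m jog '[{"claw":1,"linear":[0,0,0],"rot":[0,0,0]},{"claw":1,"linear":[0,0,0],"rot":[0,0,0]},{"claw":1,"linear":[0,0,0],"rot":[0,0,0]},{"claw":1,"linear":[0,0,0],"rot":[0,0,0]},{"claw":1,"linear":[0,0,0],"rot":[0,0,0]},{"claw":1,"linear":[0,0,0],"rot":[0,0,0]},{"claw":1,"linear":[0,0,0],"rot":[0,0,0]},{"claw":1,"linear":[0,0,0],"rot":[0,0,0]}]'
python3 -m jog '[{"claw":1,"linear":[0,0,-0.01],"rot":[0,0,0]},{"claw":1,"linear":[0,0,-0.03],"rot":[0,0,0]},{"claw":1,"linear":[0,0,-0.06],"rot":[0,0,0]},{"claw":1,"linear":[0,0,-0.09],"rot":[0,0,0]},{"claw":1,"linear":[0,0,-0.12],"rot":[0,0,0]},{"claw":1,"linear":[0,0,-0.145],"rot":[0,0,0]},{"claw":1,"linear":[0,0,-0.145],"rot":[0,0,0]},{"claw":1,"linear":[0,0,-0.145],"rot":[0,0,0]}]'
python3 - <<'E'
from h import *
rel(406,-350,230,83.1)
E
```

```text
t: 3.92
ee_pos: [513.6, -180.8, 257.0]
ee_rot: [0.787, 3.041, -0.0]
ft_force: [-1.3, 0.3, 7.0]
grip_width: 26.1
t: 4.58
ee_pos: [513.4, -180.7, 402.5]
ee_rot: [0.787, 3.04, -0.0]
ft_force: [-0.1, -0.3, -8.8]
grip_width: 26.1
t 4.5833 cur y-ang 60.98311395043447 grasp [ 513.6408 -180.786   230.5057] w 26.06210647727815 F [-0.0777 -0.3096 -8.8241] j [-0.4481  0.3823  1.5491  0.      1.2085 -1.5125]
linear [ 0.0118 -0.2002  0.0005] rot [ -0.0126   0.0946 -22.1169]
```

```bash
python3 -m jog '[{"claw":1,"linear":[0.001,-0.02,0],"rot":[0,0,-3]},{"claw":1,"linear":[0.003,-0.05,0],"rot":[0,0,-6]},{"claw":1,"linear":[0.005,-0.08,0],"rot":[0,0,-9]},{"claw":1,"linear":[0.007,-0.11,0],"rot":[0,0,-12]},{"claw":1,"linear":[0.009,-0.14,0],"rot":[0,0,-15]},{"claw":1,"linear":[0.01,-0.17,0],"rot":[0,0,-18]},{"claw":1,"linear":[0.011,-0.19,0],"rot":[0,0,-21]},{"claw":1,"linear":[0.012,-0.2,0],"rot":[0,0,-22.1]},{"claw":1,"linear":[0.012,-0.2,0],"rot":[0,0,-22.1]},{"claw":1,"linear":[0.012,-0.2,0],"rot":[0,0,-22.1]},{"claw":1,"linear":[0.012,-0.2,0],"rot":[0,0,-22.1]}]'
python3 - <<'E'
from h import *
rel(406,-350,92,83.1)
for n in ["wrist","top"]:
  c=capture(n); cv2.imwrite(f"pics/{n}3.png",c["color"][:,:,::-1])
E
```

```text
t: 5.5
ee_pos: [406.0, -349.2, 400.5]
ee_rot: [-0.19, -3.134, -0.003]
ft_force: [-0.1, -0.4, -7.8]
grip_width: 26.2
t 5.5 cur y-ang 83.04550761549658 grasp [ 405.7677 -348.8414  228.538 ] w 26.18090361662698 F [-0.1274 -0.3532 -7.7555] j [-0.8219  0.3732  1.5707  0.0002  1.2001 -2.2714]
linear [-0.0003 -0.0011  0.1365] rot [ 0.1004 -0.0992 -0.0544]
```

View pics/wrist3.png

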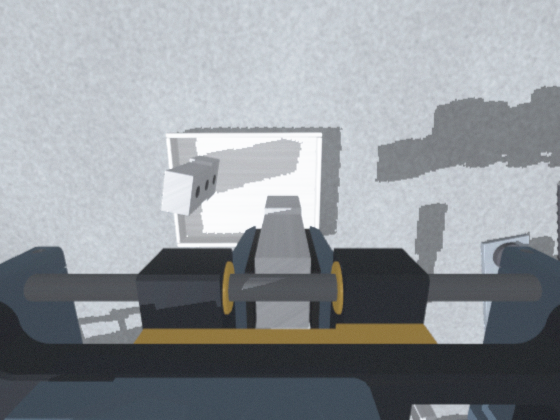

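View pics/top3.png

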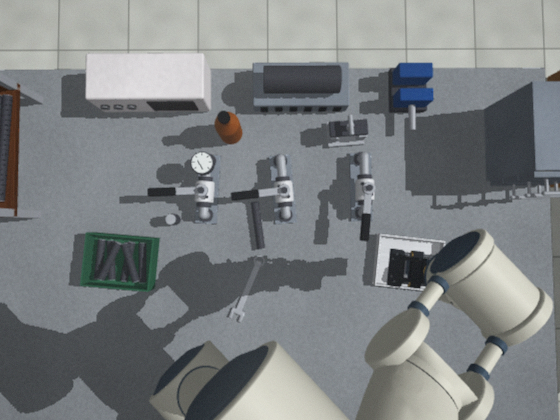

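The tray is square to the jaw in both views. I'll lower it, slowing at the end and watching the force.

```bash
python3 -m jog '[{"claw":1,"linear":[0,-0.001,0.02],"rot":[0,0,0]},{"claw":1,"linear":[0,-0.001,0.05],"rot":[0,0,0]},{"claw":1,"linear":[0,-0.001,0.08],"rot":[0,0,0]},{"claw":1,"linear":[0,-0.001,0.11],"rot":[0,0,0]},{"claw":1,"linear":[0,-0.001,0.125],"rot":[0,0,0]},{"claw":1,"linear":[0,-0.001,0.132],"rot":[0,0,0]},{"claw":1,"linear":[0,-0.001,0.134],"rot":[0,0,0]},{"claw":1,"linear":[0,-0.001,0.134],"rot":[0,0,0]},{"claw":1,"linear":[0,-0.001,0.134],"rot":[0,0,0]}]'
python3 -m jog '[{"claw":1,"linear":[0,0,0.001],"rot":[0,0,0]},{"claw":1,"linear":[0,0,0.002],"rot":[0,0,0]},{"claw":1,"linear":[0,0,0.002],"rot":[0,0,0]},{"claw":1,"linear":[0,0,0.002],"rot":[0,0,0]}]'
python3 - <<'E'
from h import *
rel(406,-350,90,83.1)
E
```

```text
t: 6.35
ee_pos: [406.4, -351.0, 268.8]
ee_rot: [0.189, 3.135, -0.002]
ft_force: [0.0, -0.2, -7.3]
grip_width: 26.0
t: 6.68
ee_pos: [405.9, -350.9, 266.1]
ee_rot: [0.19, 3.135, -0.001]
ft_force: [0.9, 0.0, -7.8]
grip_width: 25.9
t 6.6833 cur y-ang 83.07813078397162 grasp [ 406.0186 -350.9449   94.0797] w 25.861042828263468 F [ 0.8565  0.0182 -7.7739] j [-0.8241  0.5526  1.7128  0.      0.8756 -2.274 ]
linear [0.0001 0.0009 0.0041] rot [-0.0216  0.0259 -0.0219]
```

```bash
python3 -m jog '[{"claw":1,"linear":[0,0,0.001],"rot":[0,0,0]},{"claw":1,"linear":[0,0,0.002],"rot":[0,0,0]},{"claw":1,"linear":[0,0,0.003],"rot":[0,0,0]},{"claw":1,"linear":[0,0,0.003],"rot":[0,0,0]},{"claw":1,"linear":[0,0,0.003],"rot":[0,0,0]}]'
python3 -m jog '[{"claw":1,"linear":[0,0,0.001],"rot":[0,0,0]},{"claw":1,"linear":[0,0,0.001],"rot":[0,0,0]},{"claw":1,"linear":[0,0,0.001],"rot":[0,0,0]}]'
```

```text
t: 7.1
ee_pos: [405.9, -350.8, 262.6]
ee_rot: [-0.19, -3.136, -0.0]
ft_force: [-0.4, -0.3, -7.3]
grip_width: 25.9
t: 7.35
ee_pos: [405.9, -350.8, 262.1]
ee_rot: [0.19, 3.136, -0.0]
ft_force: [-1.7, 2.0, 3.3]
grip_width: 25.7
```

The force went from −7.5 to +3.3, so the foot is on the tray floor. I'll release and rise.

```bash
python3 -m jog '[{"claw":0.45,"linear":[0,0,0],"rot":[0,0,0]},{"claw":0.45,"linear":[0,0,0],"rot":[0,0,0]},{"claw":0.45,"linear":[0,0,0],"rot":[0,0,0]},{"claw":0.45,"linear":[0,0,0],"rot":[0,0,0]},{"claw":0.45,"linear":[0,0,0],"rot":[0,0,0]},{"claw":0.45,"linear":[0,0,0],"rot":[0,0,0]}]'
python3 -m jog '[{"claw":0.45,"linear":[0,0,-0.01],"rot":[0,0,0]},{"claw":0.45,"linear":[0,0,-0.03],"rot":[0,0,0]},{"claw":0.45,"linear":[0,0,-0.06],"rot":[0,0,0]},{"claw":0.45,"linear":[0,0,-0.09],"rot":[0,0,0]},{"claw":0.45,"linear":[0,0,-0.12],"rot":[0,0,0]},{"claw":0.45,"linear":[0,0,-0.14],"rot":[0,0,0]},{"claw":0.45,"linear":[0,0,-0.14],"rot":[0,0,0]},{"claw":0.45,"linear":[0,0,-0.14],"rot":[0,0,0]}]'
python3 - <<'E'
from h import *
c=capture("wrist"); cv2.imwrite(f"pics/wrist4.png",c["color"][:,:,::-1])
rel(499,-300,230)
E
```

```text
t: 7.85
ee_pos: [405.9, -350.9, 261.7]
ee_rot: [0.19, 3.136, -0.0]
ft_force: [-0.9, 0.8, -0.3]
grip_width: 50.1
t: 8.52
ee_pos: [405.9, -350.8, 403.3]
ee_rot: [0.189, 3.134, -0.003]
ft_force: [-0.3, 0.8, -1.1]
grip_width: 50.1
t 8.5667 cur y-ang 83.08465884727097 grasp [ 405.8192 -350.6955  230.0904] w 49.9678903086601 F [-0.6049  0.0462 -0.4728] j [-0.824   0.3719  1.568  -0.      1.2011 -2.2741]
linear [-0.0865  0.0615  0.0001] rot [-0.0215  0.0244  0.    ]
```

View pics/wrist4.png

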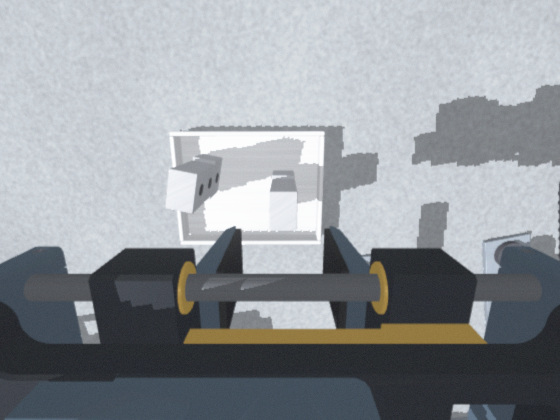

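The jaw stands upright beside its twin, with its top at (284,208). Next I'll go over the old valve's grip.

```bash
python3 - <<'E'
from h import *
rel(498,-254.5,230,83.4)
E
```

```text
t 8.5667 cur y-ang 83.08465884727097 grasp [ 405.8192 -350.6955  230.0904] w 49.9678903086601 F [-0.6049  0.0462 -0.4728] j [-0.824   0.3719  1.568  -0.      1.2011 -2.2741]
linear [-0.08    0.1065  0.0001] rot [-0.0216  0.0244 -0.3153]
```

```bash
python3 -m jog '[{"claw":0.45,"linear":[-0.02,0.027,0],"rot":[0,0,0]},{"claw":0.45,"linear":[-0.04,0.053,0],"rot":[0,0,0]},{"claw":0.45,"linear":[-0.06,0.08,0],"rot":[0,0,0]},{"claw":0.45,"linear":[-0.08,0.1065,0],"rot":[0,0,0]},{"claw":0.45,"linear":[-0.08,0.1065,0],"rot":[0,0,0]},{"claw":0.45,"linear":[-0.08,0.1065,0],"rot":[0,0,0]},{"claw":0.45,"linear":[-0.08,0.1065,0],"rot":[0,0,0]}]'
python3 - <<'E'
from h import *
s=robot.read_state();c=capture("wrist");k=cam(c,s); cv2.imwrite(f"pics/wrist5.png",c["color"][:,:,::-1])
rel(498,-254.5,108,83.4)
for p in [(498,-254.5,117),(463,-250.5,117),(598,-265,117),(406,-351,117)]: print(w2px(k,p))
E
```

```text
t: 9.15
ee_pos: [497.8, -254.7, 400.8]
ee_rot: [-0.188, -3.134, -0.001]
ft_force: [-0.6, -0.8, -0.3]
grip_width: 50.4
t 9.2 cur y-ang 83.05635611775683 grasp [ 497.3552 -255.0537  229.0258] w 50.07814763555268 F [ 0.4327 -0.1124 -0.3075] j [-0.5805  0.4053  1.5143 -0.0003  1.2235 -2.03  ]
linear [-0.0005  0.0007  0.121 ] rot [ 0.0256 -0.0836 -0.3436]
[282.1118 212.9928]
[281.8953 175.0842]
[283.566  308.2869]
[157.0195 123.0266]
```

View pics/wrist5.png

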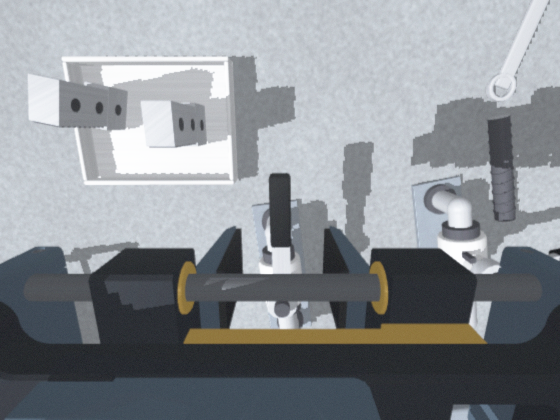

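The grip runs from (280,174) to (281,246), centred between the fingers and matching the prediction. The jaw and twin are upright in the tray. I'll descend and cage the grip.

```bash
python3 -m jog '[{"claw":0.45,"linear":[0,0,0.02],"rot":[0,0,0]},{"claw":0.45,"linear":[0,0,0.05],"rot":[0,0,0]},{"claw":0.45,"linear":[0,0,0.08],"rot":[0,0,0]},{"claw":0.45,"linear":[0,0,0.105],"rot":[0,0,0]},{"claw":0.6,"linear":[0,0,0.121],"rot":[0,0,0]},{"claw":0.65,"linear":[0,0,0.121],"rot":[0,0,0]},{"claw":0.65,"linear":[0,0,0.121],"rot":[0,0,0]},{"claw":0.65,"linear":[0,0,0.121],"rot":[0,0,0]},{"claw":0.65,"linear":[0,0,0.121],"rot":[0,0,0]}]'
cat >> h.py <<'E'
def arc(stem,th0,step,n,z=108,r=100,tr=1):
    "rows (grasp on arc about stem) relative to measured pose; tool y = theta-90"
    s=robot.read_state();M=R.from_rotvec(s["ee_rot"]).as_matrix();p=np.array(s["ee_pos"])
    cur=np.degrees(np.arctan2(M[1,1],M[0,1]))
    print("t",s["t"],"w",s["grip_width"],"F",np.array(s["ft_force"]),"grasp",p+M[:,2]*172,"theta_tool",np.degrees(np.arctan2(*(p[:2]-stem)[::-1])),"yang",cur)
    for i in range(1,n+1):
        th=th0+i*step; a=np.radians(th); q=np.array([stem[0]+r*np.cos(a),stem[1]+r*np.sin(a),z+172])
        d=(th-90-cur+90)%180-90
        print(np.round(M.T@(q-p)/1000,4).tolist(),"rotz",round(-d,1))
E
python3 - <<'E'
from h import *
arc([597.5,-265],173.3,-5,12)
E
```

```text
t: 9.95
ee_pos: [498.3, -255.3, 282.1]
ee_rot: [0.19, 3.134, -0.002]
ft_force: [-0.3, 0.4, 1.1]
grip_width: 31.8
t 9.95 w 31.798069358657635 F [-0.2824  0.3672  1.0799] grasp [ 498.6045 -255.4669  110.0643] theta_tool 174.39183165017062 yang 83.05479984931549
[0.0, 0.0106, 0.0021] rotz 4.8
[-0.0011, 0.0193, 0.002] rotz 9.8
[-0.0029, 0.0278, 0.002] rotz 14.8
[-0.0055, 0.0361, 0.002] rotz 19.8
[-0.0088, 0.0442, 0.002] rotz 24.8
[-0.0128, 0.052, 0.002] rotz 29.8
[-0.0175, 0.0593, 0.002] rotz 34.8
[-0.0228, 0.0663, 0.002] rotz 39.8
[-0.0286, 0.0727, 0.002] rotz 44.8
[-0.035, 0.0787, 0.0021] rotz 49.8
[-0.0419, 0.084, 0.0021] rotz 54.8
[-0.0493, 0.0887, 0.0021] rotz 59.8
```

```bash
python3 -m jog '[{"claw":0.65,"linear":[0,0.0105,0.002],"rot":[0,0,4.8]},{"claw":0.65,"linear":[-0.001,0.019,0.002],"rot":[0,0,9.8]},{"claw":0.65,"linear":[-0.003,0.028,0.002],"rot":[0,0,14.8]},{"claw":0.65,"linear":[-0.0055,0.036,0.002],"rot":[0,0,19.8]},{"claw":0.65,"linear":[-0.009,0.044,0.002],"rot":[0,0,24.8]},{"claw":0.65,"linear":[-0.013,0.052,0.002],"rot":[0,0,29.8]},{"claw":0.65,"linear":[-0.0175,0.059,0.002],"rot":[0,0,34.8]},{"claw":0.65,"linear":[-0.023,0.066,0.002],"rot":[0,0,39.8]},{"claw":0.65,"linear":[-0.0285,0.0725,0.002],"rot":[0,0,44.8]},{"claw":0.65,"linear":[-0.0285,0.0725,0.002],"rot":[0,0,44.8]}]'
python3 - <<'E'
from h import *
arc([597.5,-265],128.3,-5,10)
E
```

```text
t: 10.78
ee_pos: [536.2, -185.8, 280.0]
ee_rot: [1.375, 2.822, 0.0]
ft_force: [-0.4, 0.5, -0.2]
grip_width: 32.0
t 10.7833 w 31.961669106563306 F [-0.3698  0.4631 -0.2093] grasp [ 536.5652 -185.9549  107.9681] theta_tool 127.74124082695567 yang 38.064178646264864
[-0.0005, 0.0077, -0.0] rotz 4.8
[-0.0016, 0.0164, -0.0] rotz 9.8
[-0.0035, 0.0249, 0.0] rotz 14.8
[-0.0061, 0.0333, 0.0] rotz 19.8
[-0.0094, 0.0413, 0.0] rotz 24.8
[-0.0134, 0.0491, 0.0001] rotz 29.8
[-0.018, 0.0565, 0.0001] rotz 34.8
[-0.0233, 0.0634, 0.0001] rotz 39.8
[-0.0292, 0.0699, 0.0001] rotz 44.8
[-0.0356, 0.0758, 0.0001] rotz 49.8
```

```bash
python3 -m jog '[{"claw":0.65,"linear":[-0.0005,0.0077,0],"rot":[0,0,4.8]},{"claw":0.65,"linear":[-0.0016,0.0164,0],"rot":[0,0,9.8]},{"claw":0.65,"linear":[-0.0035,0.025,0],"rot":[0,0,14.8]},{"claw":0.65,"linear":[-0.006,0.033,0],"rot":[0,0,19.8]},{"claw":0.65,"linear":[-0.0094,0.041,0],"rot":[0,0,24.8]},{"claw":0.65,"linear":[-0.0134,0.049,0],"rot":[0,0,29.8]},{"claw":0.65,"linear":[-0.018,0.0565,0],"rot":[0,0,34.8]},{"claw":0.65,"linear":[-0.0233,0.0634,0],"rot":[0,0,39.8]},{"claw":0.65,"linear":[-0.0292,0.07,0],"rot":[0,0,44.8]},{"claw":0.65,"linear":[-0.0292,0.07,0],"rot":[0,0,44.8]},{"claw":0.65,"linear":[-0.0292,0.07,0],"rot":[0,0,44.8]}]'
python3 - <<'E'
from h import *
s=robot.read_state();c=capture("wrist");k=cam(c,s); cv2.imwrite(f"pics/wrist6.png",c["color"][:,:,::-1])
c=capture("top"); cv2.imwrite(f"pics/top6.png",cv2.resize(c["color"][130:310,250:450,::-1],None,fx=3,fy=3))
arc([597.5,-265],83.3,-5,3)
E
```

```text
t: 11.7
ee_pos: [604.7, -166.0, 278.6]
ee_rot: [-2.335, -2.091, 0.011]
ft_force: [-30.5, -4.7, 16.1]
grip_width: 31.8
t 11.8 w 31.741905032244276 F [-29.958   -3.3809  14.9513] grasp [ 602.9141 -165.8326  106.6555] theta_tool 85.90465896001018 yang -6.29167129727448
[0.0004, 0.0132, -0.0015] rotz 5.4
[-0.0008, 0.0219, -0.0016] rotz 10.4
[-0.0028, 0.0304, -0.0016] rotz 15.4
```

View pics/wrist6.png

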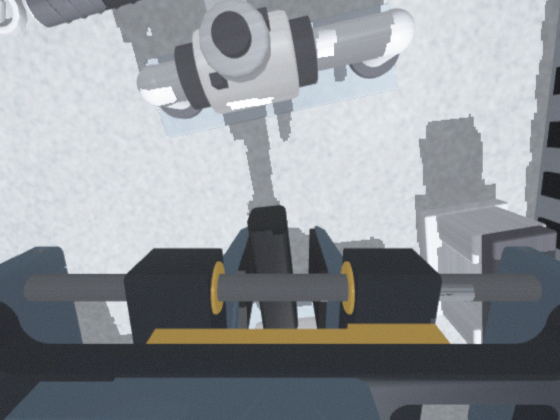

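View pics/top6.png

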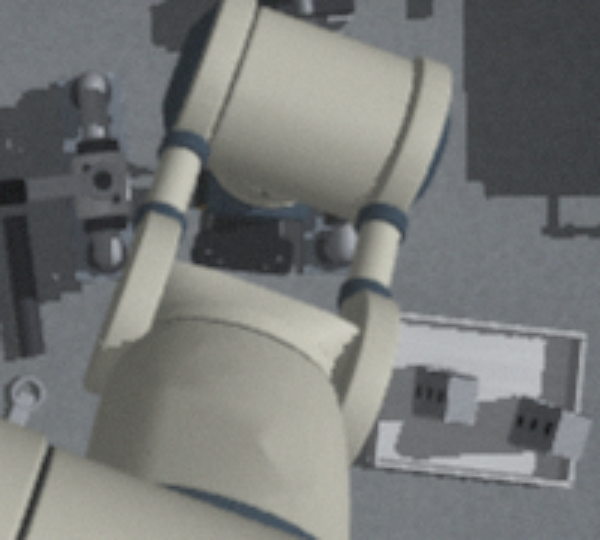

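```bash
python3 - <<'E'
from h import *
s=robot.read_state();c=capture("wrist");k=cam(c,s)
cv2.imwrite("pics/w7.png",cv2.resize(c["color"][190:340,200:360,::-1],None,fx=5,fy=5,interpolation=cv2.INTER_CUBIC))
print(s["moment"],s["ft_force"],s["joint_torque"],w2px(k,[611,-131,117]),w2px(k,[600,-131,117]))
E
```

```text
[-0.6181  5.4012  0.5742] [-29.958   -3.3809  14.9513] [  7.1256 -87.437  -43.4965   4.4344  -8.9569   0.597 ] [291.911  210.7865] [269.837  213.0454]
```

View pics/w7.png

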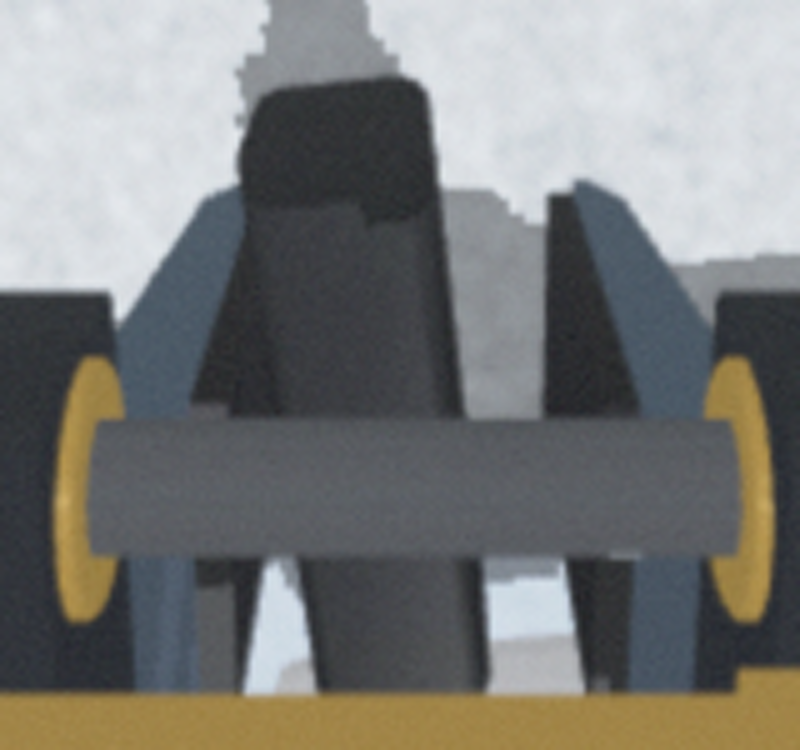

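The handle stopped at about 89° with 30 N on the trailing finger. In the wrist view the base plate's short edge is about 6° off the initial handle direction, so the valve yaw would be about −1° and 89° would be the shut stop. I'll check the plate yaws before relying on that.

```bash
python3 -m jog '[{"claw":0.65,"linear":[0,-0.005,0],"rot":[0,0,-3]},{"claw":0.6,"linear":[0,-0.009,0],"rot":[0,0,-5.5]},{"claw":0.55,"linear":[0,-0.009,0],"rot":[0,0,-5.5]},{"claw":0.5,"linear":[0,-0.009,0],"rot":[0,0,-5.5]},{"claw":0.45,"linear":[0,-0.009,0],"rot":[0,0,-5.5]},{"claw":0.45,"linear":[0,-0.009,0],"rot":[0,0,-5.5]},{"claw":0.45,"linear":[0,-0.009,0],"rot":[0,0,-5.5]}]'
python3 -m jog '[{"claw":0.45,"linear":[0,0,-0.02],"rot":[0,0,0]},{"claw":0.45,"linear":[0,0,-0.05],"rot":[0,0,0]},{"claw":0.45,"linear":[0,0,-0.08],"rot":[0,0,0]},{"claw":0.45,"linear":[0,0,-0.12],"rot":[0,0,0]},{"claw":0.45,"linear":[0,0,-0.12],"rot":[0,0,0]},{"claw":0.45,"linear":[0,0,-0.12],"rot":[0,0,0]}]'
python3 - <<'E'
from h import *
rel(595,220,230,2)
E
```

```text
t: 12.43
ee_pos: [599.5, -164.8, 278.8]
ee_rot: [2.241, 2.201, 0.0]
ft_force: [0.7, 0.2, 0.2]
grip_width: 49.8
t: 12.93
ee_pos: [599.8, -164.8, 401.0]
ee_rot: [2.238, 2.199, 0.003]
ft_force: [-0.4, 0.1, -0.9]
grip_width: 50.3
t 12.9333 cur y-ang -1.0166654101031953 grasp [ 600.5421 -165.0937  229.0247] w 50.25485220452705 F [-0.3805  0.1144 -0.8685] j [-0.3641  0.4917  1.36    0.      1.2853 -0.3464]
linear [ 0.3847 -0.0116 -0.0016] rot [ 0.2485  0.0955 -3.0169]
```

```bash
python3 -m jog '[{"claw":0.45,"linear":[0.422,-0.017,0],"rot":[0,0,-3.5]},{"claw":0.45,"linear":[0.422,-0.017,0],"rot":[0,0,-3.5]},{"claw":0.45,"linear":[0.422,-0.017,0],"rot":[0,0,-3.5]},{"claw":0.45,"linear":[0.422,-0.017,0],"rot":[0,0,-3.5]},{"claw":0.45,"linear":[0.422,-0.017,0],"rot":[0,0,-3.5]},{"claw":0.45,"linear":[0.422,-0.017,0],"rot":[0,0,-3.5]},{"claw":0.45,"linear":[0.422,-0.017,0],"rot":[0,0,-3.5]},{"claw":0.45,"linear":[0.422,-0.017,0],"rot":[0,0,-3.5]},{"claw":0.45,"linear":[0.422,-0.017,0],"rot":[0,0,-3.5]},{"claw":0.45,"linear":[0.422,-0.017,0],"rot":[0,0,-3.5]},{"claw":0.45,"linear":[0.422,-0.017,0],"rot":[0,0,-3.5]},{"claw":0.45,"linear":[0.422,-0.017,0],"rot":[0,0,-3.5]}]'
python3 -m jog '[{"claw":0.45,"linear":[0,0,0],"rot":[0,0,0]},{"claw":0.45,"linear":[0,0,0],"rot":[0,0,0]}]'
python3 - <<'E'
from h import *
rel(590.7,257.7,108,2.5)
c=capture("top");im=c["color"][:,:,::-1]
cv2.imwrite("pics/t8.png",cv2.resize(im[140:300,310:450],None,fx=3.75,fy=3.75,interpolation=cv2.INTER_CUBIC))
s=robot.read_state();c=capture("wrist");cv2.imwrite("pics/w8.png",c["color"][:,:,::-1])
k=cam(c,s);print(w2px(k,[590.7,257.7,117]))
E
```

```text
t: 13.93
ee_pos: [589.1, 260.2, 397.1]
ee_rot: [-2.168, -2.272, 0.003]
ft_force: [-0.1, -1.2, -0.3]
grip_width: 50.3
t: 14.1
ee_pos: [589.9, 256.5, 397.9]
ee_rot: [-2.173, -2.268, 0.002]
ft_force: [-1.7, 1.2, 0.4]
grip_width: 50.0
t 14.1 cur y-ang 2.4396294617441376 grasp [589.6388 256.3461 225.9218] w 49.95615150322759 F [-1.6757  1.1779  0.4215] j [ 0.3174  0.5259  1.3054 -0.0003  1.3116  0.2749]
linear [0.0013 0.001  0.1179] rot [-0.0726  0.0379 -0.0603]
[284.089  210.9817]
```

View pics/t8.png

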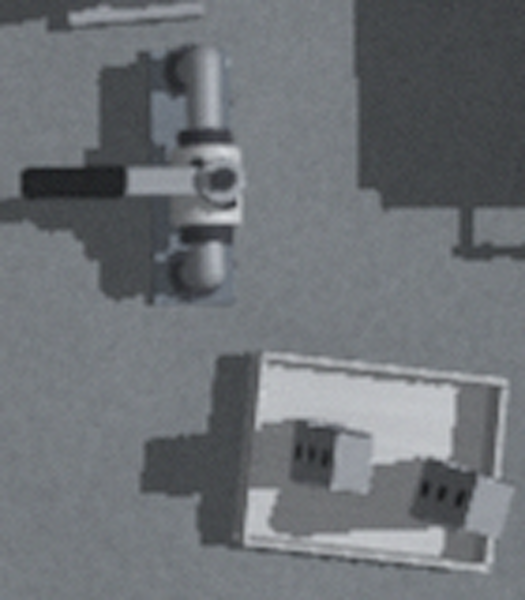

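View pics/w8.png

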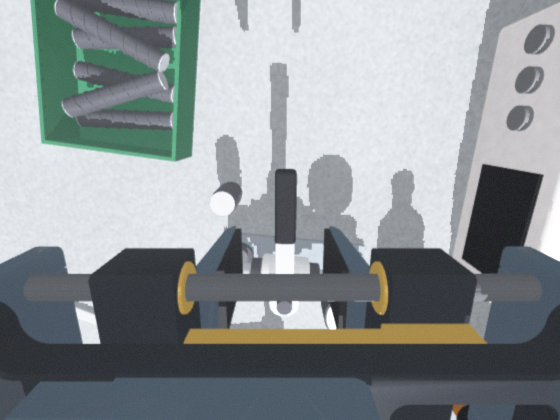

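The top view shows the old handle square across its pipe, at 90° to the base-plate edges, so it is shut. The jaw and twin stand in the tray. In the wrist view the new grip is centred at (286,206). The gauge-to-stem line and the plate edge give a new-valve yaw of about −2.8°, so its open stop should be near 177°.

```bash
python3 -m jog '[{"claw":0.45,"linear":[0.001,0.001,0.02],"rot":[0,0,0]},{"claw":0.45,"linear":[0.001,0.001,0.05],"rot":[0,0,0]},{"claw":0.45,"linear":[0.001,0.001,0.08],"rot":[0,0,0]},{"claw":0.45,"linear":[0.001,0.001,0.105],"rot":[0,0,0]},{"claw":0.6,"linear":[0.001,0.001,0.118],"rot":[0,0,0]},{"claw":0.65,"linear":[0.001,0.001,0.118],"rot":[0,0,0]},{"claw":0.65,"linear":[0.001,0.001,0.118],"rot":[0,0,0]},{"claw":0.65,"linear":[0.001,0.001,0.118],"rot":[0,0,0]},{"claw":0.65,"linear":[0.001,0.001,0.118],"rot":[0,0,0]}]'
python3 - <<'E'
from h import *
arc([594.5,159],92.5,5,9)
E
```

```text
t: 14.95
ee_pos: [591.3, 258.4, 282.2]
ee_rot: [2.173, 2.268, 0.003]
ft_force: [0.9, -0.3, 0.0]
grip_width: 32.1
t 14.95 w 32.0808494511744 F [ 0.915  -0.2856  0.0316] grasp [591.6665 258.4934 110.2218] theta_tool 91.8535741852879 yang 2.454750090031797
[0.0002, -0.0098, 0.0022] rotz -5.0
[-0.0009, -0.0185, 0.0022] rotz -10.0
[-0.0028, -0.027, 0.0022] rotz -15.0
[-0.0055, -0.0353, 0.0021] rotz -20.0
[-0.0088, -0.0434, 0.0021] rotz -25.0
[-0.0129, -0.0511, 0.0021] rotz -30.0
[-0.0175, -0.0585, 0.0021] rotz -35.0
[-0.0229, -0.0654, 0.0021] rotz -40.0
[-0.0288, -0.0718, 0.002] rotz -45.0
```

```bash
python3 -m jog '[{"claw":0.65,"linear":[0,-0.0098,0.002],"rot":[0,0,-5]},{"claw":0.65,"linear":[-0.001,-0.0185,0.002],"rot":[0,0,-10]},{"claw":0.65,"linear":[-0.003,-0.027,0.002],"rot":[0,0,-15]},{"claw":0.65,"linear":[-0.0055,-0.0353,0.002],"rot":[0,0,-20]},{"claw":0.65,"linear":[-0.009,-0.0434,0.002],"rot":[0,0,-25]},{"claw":0.65,"linear":[-0.013,-0.051,0.002],"rot":[0,0,-30]},{"claw":0.65,"linear":[-0.0175,-0.0585,0.002],"rot":[0,0,-35]},{"claw":0.65,"linear":[-0.023,-0.0654,0.002],"rot":[0,0,-40]},{"claw":0.65,"linear":[-0.029,-0.072,0.002],"rot":[0,0,-45]},{"claw":0.65,"linear":[-0.029,-0.072,0.002],"rot":[0,0,-45]}]'
python3 - <<'E'
from h import *
arc([594.5,159],137.5,5,10)
E
```

```text
t: 15.78
ee_pos: [519.7, 225.9, 280.0]
ee_rot: [1.132, 2.929, 0.001]
ft_force: [-0.4, -0.0, 0.6]
grip_width: 31.7
t 15.7833 w 31.661150462791227 F [-0.4455 -0.0011  0.6331] grasp [519.9625 225.9326 107.9635] theta_tool 138.20963754118748 yang 47.72322755449007
[-0.0007, -0.0075, -0.0] rotz -4.8
[-0.0018, -0.0161, -0.0001] rotz -9.8
[-0.0036, -0.0247, -0.0001] rotz -14.8
[-0.0062, -0.033, -0.0001] rotz -19.8
[-0.0095, -0.0411, -0.0001] rotz -24.8
[-0.0135, -0.0488, -0.0001] rotz -29.8
[-0.0182, -0.0562, -0.0001] rotz -34.8
[-0.0235, -0.0631, -0.0001] rotz -39.8
[-0.0293, -0.0696, -0.0001] rotz -44.8
[-0.0358, -0.0755, -0.0001] rotz -49.8
```

```bash
python3 -m jog '[{"claw":0.65,"linear":[-0.0007,-0.0075,0],"rot":[0,0,-4.8]},{"claw":0.65,"linear":[-0.002,-0.016,0],"rot":[0,0,-9.8]},{"claw":0.65,"linear":[-0.0036,-0.0247,0],"rot":[0,0,-14.8]},{"claw":0.65,"linear":[-0.006,-0.033,0],"rot":[0,0,-19.8]},{"claw":0.65,"linear":[-0.0095,-0.041,0],"rot":[0,0,-24.8]},{"claw":0.65,"linear":[-0.0135,-0.049,0],"rot":[0,0,-29.8]},{"claw":0.65,"linear":[-0.018,-0.056,0],"rot":[0,0,-34.8]},{"claw":0.65,"linear":[-0.0235,-0.063,0],"rot":[0,0,-39.8]},{"claw":0.65,"linear":[-0.0235,-0.063,0],"rot":[0,0,-39.8]},{"claw":0.65,"linear":[-0.0235,-0.063,0],"rot":[0,0,-39.8]}]'
python3 - <<'E'
from h import *
arc([594.5,159],177.5,2,3)
E
```

```text
t: 16.62
ee_pos: [495.3, 164.2, 279.3]
ee_rot: [0.083, 3.139, 0.0]
ft_force: [0.4, 0.4, 0.2]
grip_width: 31.7
t 16.6167 w 31.655491220117753 F [0.3623 0.4334 0.1553] grasp [495.4493 164.2039 107.285 ] theta_tool 177.01352463684674 yang 86.9664340051477
[0.0005, -0.0043, -0.0007] rotz -2.5
[0.0003, -0.0078, -0.0007] rotz -4.5
[-0.0, -0.0113, -0.0007] rotz -6.5
```

```bash
python3 -m jog '[{"claw":0.65,"linear":[0,-0.002,0],"rot":[0,0,0]},{"claw":0.65,"linear":[0,-0.004,0],"rot":[0,0,0]},{"claw":0.65,"linear":[0,-0.006,0],"rot":[0,0,0]},{"claw":0.65,"linear":[0,-0.006,0],"rot":[0,0,0]}]'
python3 -m jog '[{"claw":0.65,"linear":[0,-0.001,0],"rot":[0,0,0]},{"claw":0.65,"linear":[0,-0.003,0],"rot":[0,0,0]},{"claw":0.65,"linear":[0,-0.003,0],"rot":[0,0,0]},{"claw":0.65,"linear":[0,-0.003,0],"rot":[0,0,0]}]'
```

```text
t: 16.95
ee_pos: [494.7, 158.6, 278.9]
ee_rot: [0.077, 3.14, 0.002]
ft_force: [-0.4, 7.9, 2.2]
grip_width: 32.1
t: 17.28
ee_pos: [494.5, 157.4, 278.9]
ee_rot: [0.078, 3.14, 0.008]
ft_force: [-1.9, 35.2, -1.5]
grip_width: 31.7
```

The force rose to 35 N with the grip at about 177.4°, matching the predicted open stop. I'll back off, open and raise.

```bash
python3 -m jog '[{"claw":0.65,"linear":[0,0.005,0],"rot":[0,0,0]},{"claw":0.6,"linear":[0,0.009,0],"rot":[0,0,0]},{"claw":0.55,"linear":[0,0.009,0],"rot":[0,0,0]},{"claw":0.5,"linear":[0,0.009,0],"rot":[0,0,0]},{"claw":0.45,"linear":[0,0.009,0],"rot":[0,0,0]},{"claw":0.45,"linear":[0,0.009,0],"rot":[0,0,0]},{"claw":0.45,"linear":[0,0.009,0],"rot":[0,0,0]}]'
python3 -m jog '[{"claw":0.45,"linear":[0,0,-0.02],"rot":[0,0,0]},{"claw":0.45,"linear":[0,0,-0.05],"rot":[0,0,0]},{"claw":0.45,"linear":[0,0,-0.08],"rot":[0,0,0]},{"claw":0.45,"linear":[0,0,-0.12],"rot":[0,0,0]},{"claw":0.45,"linear":[0,0,-0.12],"rot":[0,0,0]},{"claw":0.45,"linear":[0,0,-0.12],"rot":[0,0,0]}]'
python3 -m jog '[{"claw":0.45,"linear":[0.03,0.14,0],"rot":[0,0,0]},{"claw":0.45,"linear":[0.03,0.14,0],"rot":[0,0,0]},{"claw":0.45,"linear":[0.06,0.24,0],"rot":[0,0,0]},{"claw":0.45,"linear":[0.06,0.24,0],"rot":[0,0,0]},{"claw":0.45,"linear":[0.06,0.24,0],"rot":[0,0,0]},{"claw":0.45,"linear":[0.06,0.24,0],"rot":[0,0,0]},{"claw":0.45,"linear":[0.06,0.24,0],"rot":[0,0,0]},{"claw":0.45,"linear":[0.06,0.24,0],"rot":[0,0,0]},{"claw":0.45,"linear":[0.06,0.24,0],"rot":[0,0,0]},{"claw":0.45,"linear":[0.06,0.24,0],"rot":[0,0,0]}]'
python3 - <<'E'
from h import *
c=capture("top");im=c["color"][:,:,::-1]
cv2.imwrite("pics/t9.png",cv2.resize(im[120:320,140:460],None,fx=2.5,fy=2.5,interpolation=cv2.INTER_CUBIC))
cv2.imwrite("pics/t10.png",cv2.resize(im[140:260,140:300],None,fx=5,fy=5,interpolation=cv2.INTER_CUBIC))
E
```

```text
t: 17.87
ee_pos: [494.9, 163.9, 278.7]
ee_rot: [-0.075, -3.141, 0.0]
ft_force: [0.1, 0.5, -0.2]
grip_width: 50.4
t: 18.37
ee_pos: [495.2, 164.1, 400.8]
ee_rot: [0.075, 3.136, 0.001]
ft_force: [0.3, -0.2, -0.8]
grip_width: 50.5
t: 19.2
ee_pos: [446.5, 405.7, 398.1]
ee_rot: [-0.076, -3.14, 0.002]
ft_force: [-0.8, 0.1, 0.2]
grip_width: 50.2
```

View pics/t9.png

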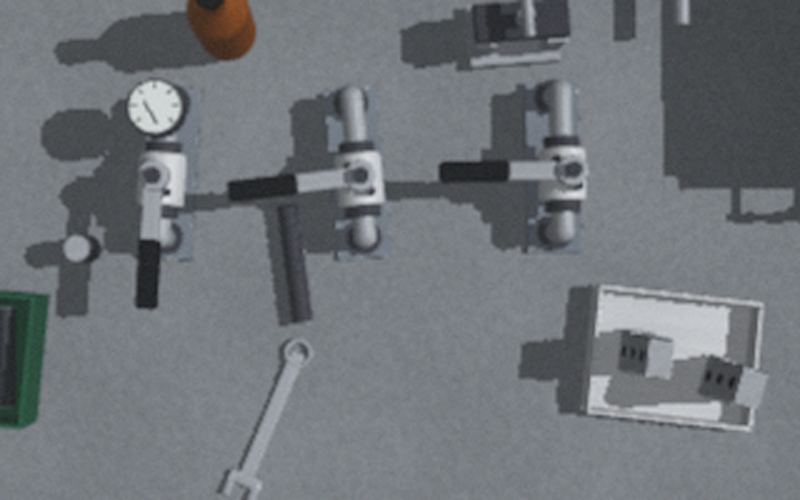

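View pics/t10.png

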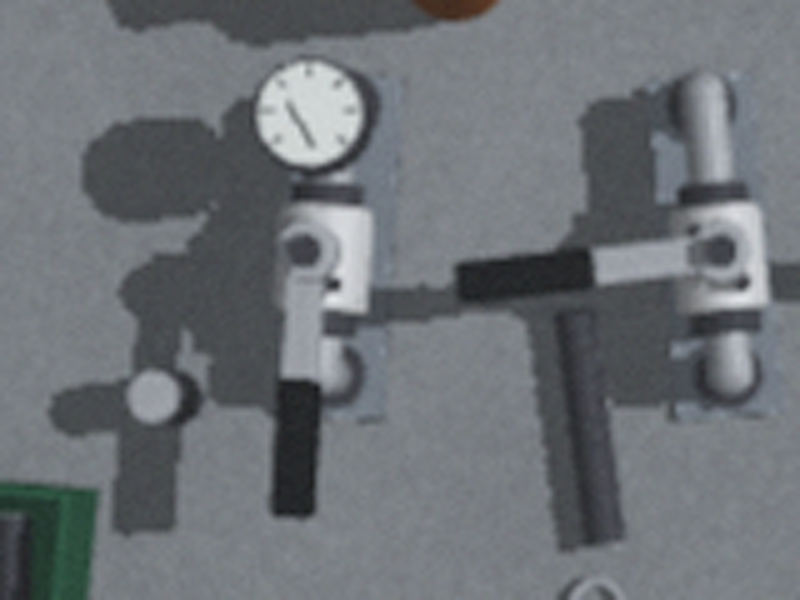

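```bash
python3 - <<'E'
from h import *
c=capture("top");k=cam(c)
p=px2w(k,310+352/3.75,140+462/3.75,117)[:2]-np.array([399.6,-392.2]);a=np.radians(-6.9)
print("jaw in tray",p[0]*np.cos(a)+p[1]*np.sin(a),-p[0]*np.sin(a)+p[1]*np.cos(a))
L=lambda u,v,z:px2w(k,140+u/5,140+v/5,z)[:2]
def ang(a,b): return np.degrees(np.arctan2(*(b-a)[::-1]))
print("new handle",ang(L(304,250,122),L(294,515,117)),"plate",ang(L(400,80,5),L(383,415,5)))
Rr=lambda u,v,z:px2w(k,310+u/3.75,140+v/3.75,z)[:2]
print("old handle",ang(Rr(190,180,117),Rr(22,183,117)),"plate",ang(Rr(150,300,5),Rr(151,60,5)))
s=robot.read_state();print(s["t"],s["ft_force"],s["joint_vel"])
robot.job_done()
E
```

```text
jaw in tray 1.1636437332150527 41.755550355975764
new handle 177.5577983510959 plate 177.05760045843587
old handle 90.61555355412001 plate -1.178068520931845
19.3 [-0.5206 -0.4982 -0.2303] [ 0.0015 -0.0012 -0.0046  0.0026  0.0007  0.004 ]
the job is handed in; nothing more can be done
```

The oil feed is changed over to the gauge line and the job is handed in at t ≈ 19.3 s. My checks looked good, but the station gives no verdict.

- **Jaw insert:** I stood it upright in the free half of the tray and let go. My last measurement puts it at about (1, 42) mm in the tray frame, with the twin still beside it.
- **Old valve:** I swung it shut until about 30 N built up at the stop. In the top view the handle lies across its pipe. My coarse pixel fit put it about 1.8° (0.03 rad) from square to the base plate.
- **Gauge valve:** only after that, I swung it open until about 35 N built up at the stop. The handle measured 177.6°, against 177.1° for its pipe from the plate edge.
- **Other things:** in the last top picture the third valve and the other bench items looked unchanged, and the robot was clear of everything with the force near zero.

**One reading that disagreed:** at first I took the old valve's line as being along its handle, at 173.3°. The handle then stopped about 6° sooner than that predicted. The base plate showed the valve's real yaw is about −1°, so the handle had started about 6° short of its open stop, and where it stopped was the shut stop.

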